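# Nest the swapped pails back into their own caddies

### The arm

A 6-joint arm with a two-finger parallel gripper is mounted at the origin on a cart in front of the work surface, level with it; the furniture and walls round the work are solid. World frame = base frame: x ahead of the robot, y to its left, z up, the work surface at z = 0. Lengths are in m, angles in rad, forces in N, time in s.
With the tool pointing down it reaches from about 0.35 to 0.975 m from the base axis. Payload 17.4 kg.
Tool frame: the origin (TCP) lies midway between the tips of the shut fingers; the grasp point (between the pads) lies 19 mm behind it; z points along the fingers, y is the line along which they close (so a half turn about z gives the same grasp; the last joint's range is limited). The gripper opens to 85 mm and grips with 20 to 120 N. Pads are 22 mm wide; open, the fingers measure 114 mm over their backs; the gripper's body (76 mm by 85 mm) begins 54 mm behind the grasp point. The pads swing forward as they close: fully open they stand 13 mm farther back than shut.
Start: joints at [1.276, 0.116, 1.442, -0, 1.584, -0.038], TCP at [0.171, 0.653, 0.231] pointing down, gripper open.
Joint ranges: [-2.83, 2.83], [-0.83, 2.19], [0.07, 2.5], [-1.14, 4.28], [0.01, 3], [-2.97, 2.97]. Speed limits (rad/s): [1.89, 1.89, 2.22, 3.14, 3.14, 3.14].

### API

Orientations are given as a 3x3 rotation matrix whose columns are the frame's x, y, z axes.
In Python, from cell import bot, viewer gives the robot as it stands.
- The arm moves only by the tool carry_out, never from a script. Its argument "increments" is a list of rows, each a list of 3 entries, a list of its own where there are three numbers: the turn, a rotation vector about the tool's x, y, z in degrees, then the shift along the tool's x, y, z in mm, then the opening, from 0 (shut) to 1 (fully open). In form: [[[wx, wy, wz], [dx, dy, dz], hand], ...]. A call has 1 to 20 rows; each row is the pose to reach, as a shift and turn from the pose commanded when the call began, along the tool's axes at that moment; what a row does not reach only later rows make up. A row lasts 1/12 s, in which the tool goes at most 41.7 mm and 7.16 degrees, less where a joint would pass 70% of its speed; a pose out of reach is approached as far as the arm can. A call with a gripper value outside its range is refused whole. The fingers move at their own pace and stop on an object; "newtons" is the grip in N (left out, the last holds). Time passes only in rows, so rows that repeat a pose let the fingers close. It gives the time, the measured TCP pose, the force, the opening and the grip force at its end, in the units of the state.
- bot.get_obs(): the state, without advancing time (a new reading comes with each control period).
- viewer.capture(name): name is "scene" or "side" or "wrist"; returns a dict with "color" (400x640x3 uint8, red, green, blue), "depth" (400x640 float32, m along the optical axis (not along the pixel's ray), 0 where there is no reading), "intrinsics" (3x3 intrinsics, pixels), "pose" (4x4, takes a point from camera to world coordinates); the wrist camera has in their place "T_tool_cam" (4x4, takes a point from camera to tool coordinates, whose origin is the TCP and whose axes are the flange's). Camera axes: x right, y up, looking along -z (the intrinsics and any distortion apply to the point x, -y, -z); pixel columns grow to the right and rows downward; lengths in m; the calibration is good to about 2 mm. A picture is of the moment at which its call begins: read the wrist's pose just before it.
- bot.job_done(): hands the job in; it is judged then, once.
The state is a dict: "time_s": time; "qpos": joint angles; "qd": joint speeds; "tau": joint torques, N m; "tool_pos": TCP position; "tool_rot": TCP orientation; "wrist_force": force on the tool from outside, world axes, zero at the start; "torque": the same for the moment, N m; "width": finger opening in m; "finger_force": force on a finger pad.
Only numpy, scipy, OpenCV 4.12 (cv2) and the standard library are available. Lean on these libraries where they do the work, as an engineer would, in place of code of your own. Each camera call takes 0.05 s, during which the arm holds its last target. There are 200 camera calls.

### The job

The inner pails of the two worktop food-scrap caddies got mixed up after washing: the blue pail has been pushed into the white caddy, and the white pail is still standing by the sink. Pull the blue pail out, then nest each pail into the caddy of its own colour: set it in gently, without dropping it, and press it down until it clicks and its flange lies flat on the caddy's rim all round. Leave the caddies standing where they are and disturb nothing else on the worktop.

Things in the scene. Friction and masses are not known exactly. Their poses are not given: they have to be found in the camera images.
- caddy_white: Heavy white stoneware caddy (open tub), loose, 1.0 kg: 114 mm across, 100 mm high, foot 92 mm, wall 5.5 mm, mouth 103 mm inside, inner floor 9 mm up. Six black sprung silicone nubs inside the mouth, 7 mm below the rim, leave 93 mm across the ring. At the start the blue pail is clicked into it. Origin: centre of its underside, z up its axis.
- caddy_blue: Heavy blue stoneware caddy (open tub), loose, 1.0 kg: 114 mm across, 100 mm high, foot 92 mm, wall 5.5 mm, mouth 103 mm inside, inner floor 9 mm up. Six black sprung silicone nubs inside the mouth, 7 mm below the rim, leave 93 mm across the ring. Empty at the start. Origin: centre of its underside, z up its axis.
- pail_blue: Blue plastic inner pail, loose, 0.17 kg, shaped like the caddies: open top, foot 73 mm across, body 91 mm, flange 107 mm across with underside 83 mm and top 88 mm above the foot; 97 mm snap bead 14 mm below the flange; steel arch handle fixed over the mouth. At the start clicked home in the white caddy. Home, its origin is 17 mm above the caddy's. Origin: centre of its underside, z up its axis.
- pail_white: White plastic inner pail, loose, 0.17 kg, shaped like the caddies: open top, foot 73 mm across, body 91 mm, flange 107 mm across with underside 83 mm and top 88 mm above the foot; 97 mm snap bead 14 mm below the flange; steel arch handle fixed over the mouth. At the start standing left of the sink. Home, its origin is 17 mm above the caddy's. Origin: centre of its underside, z up its axis.
- pail_blue_grip (a point): Middle of the blue pail's wooden grip bar, 138 mm above its foot: 15 mm wide (along the pail's x), 15 mm tall, 60 mm long (along its y). Set in loosely, the pail stops with its flange about 11 mm above the caddy's rim; a firm push (5 to 8 N) clicks it home; pulling it out takes about 8 N.
- pail_white_grip (a point): Middle of the white pail's wooden grip bar, 138 mm above its foot: 15 mm wide (along the pail's x), 15 mm tall, 60 mm long (along its y). Set in loosely, the pail stops with its flange about 11 mm above the caddy's rim; a firm push (5 to 8 N) clicks it home; pulling it out takes about 8 N.
- pepper: Wooden pepper mill, 58 mm across, 170 mm high, a bystander. Origin: centre of its underside.
- salt: Glass salt shaker with grey cap, 44 mm across, 90 mm high, a bystander. Origin: centre of its underside.
- mug: Green and white mug, 78 x 116 x 101 mm, a bystander. Origin: centre of its underside.
Mind the look-alikes: they are no part of the job. Leave any pink look-alike of the pail_white alone.

How it is judged:
On the way:
1. the blue pail is out of the white caddy (their axes more than 110 mm apart) (horizontal distance between pail_blue and caddy_white above 0.11 m), for 0.1 s.
At the end, for the whole second after the job is handed in: The white pail is home in the white caddy and the blue pail in the blue one: each origin 10 to 20.5 mm above its caddy's (17 mm is fully home), axes within 6 mm and 0.06 rad; both caddies stand upright on the worktop (within 0.05 rad, foot lower than 8 mm) and all is at rest (under 0.02 m/s) (z of pail_white in the frame of caddy_white between 0.01 and 0.0205 m and horizontal distance between pail_white and caddy_white below 0.006 m and angle between the z axis of pail_white and the z axis of caddy_white, either way round below 0.06 rad and angle between each of caddy_white, caddy_blue's own z axis and vertical below 0.05 rad and height (world z) of each of caddy_white, caddy_blue below 0.008 m and linear speed of each of pail_white, caddy_white, pail_blue, caddy_blue below 0.02 m/s and z of pail_blue in the frame of caddy_blue between 0.01 and 0.0205 m and horizontal distance between pail_blue and caddy_blue below 0.006 m and angle between the z axis of pail_blue and the z axis of caddy_blue, either way round below 0.06 rad); the robot touches nothing.
It fails at once if a caddy is tipped by more than 0.3 rad, or shoved or lifted more than 60 mm from where it stood (angle between any of caddy_white, caddy_blue's own z axis and vertical above 0.3 rad or distance of any of caddy_white, caddy_blue from where it was at the start of the episode above 0.06 m).
It fails at once if the blue pail is dropped or slammed into the blue caddy (moving faster than 0.6 m/s over it, within 60 mm of its axis) (horizontal distance between pail_blue and caddy_blue below 0.06 m and linear speed of pail_blue above 0.6 m/s and z of pail_blue in the frame of caddy_blue below 0.1 m).
It fails at once if the white pail is dropped or slammed into the white caddy (moving faster than 0.6 m/s over it, within 60 mm of its axis) (horizontal distance between pail_white and caddy_white below 0.06 m and linear speed of pail_white above 0.6 m/s and z of pail_white in the frame of caddy_white below 0.1 m).
It fails at once if the pepper mill, salt shaker or mug is moved more than 30 mm (distance of any of pepper, salt, mug from where it was at the start of the episode above 0.03 m).
It also fails if it takes over 72 s, if anything falls off the work surface, if the arm or the gripper's body presses on something with over 40 N, if the wrist force passes 120 N, or if a joint passes its speed limit or range.

## Working session

There is one attempt and no reset: what is moved stays moved. The work goes in short steps, Python scripts to look and compute and a tool call to move; the robot and the scene stay as the last step left them, time stands still between calls to the robot, and variables do not carry over. Pictures are saved under pics/ and viewed, at most 10 in all, crops included, and the job is handed in when it is done.

Besides the shell and the picture viewer there is one more tool, called after "Request:" by a JSON object that holds its "method" and its "body", one argument or row to a line. carry_out: Moves the arm, as the interface text tells. Its arguments: {"type":"object","properties":{"increments":{"type":"array"},"newtons":{"type":"number"}},"required":["increments"]}

```bash
ls; mkdir -p pics; python3 - <<'E'
from cell import bot, viewer
import cv2,pickle,numpy as np
o=bot.get_obs(); print({k:np.round(v,3).tolist() for k,v in o.items()})
for n in("scene","side"):
    c=viewer.capture(n); pickle.dump(c,open(n+".pkl","wb")); cv2.imwrite(f"pics/{n}0.png",c["color"][:,:,::-1]); print(n,c["intrinsics"].tolist(),np.round(c["pose"],3).tolist())
E
```

```text
pics
{'time_s': 0.0, 'qpos': [1.276, 0.116, 1.442, -0.0, 1.584, -0.038], 'qd': [0.001, 0.001, 0.0, -0.001, -0.001, 0.0], 'tau': [0.0, -73.197, -63.25, -0.0, 0.006, 0.0], 'tool_pos': [0.171, 0.653, 0.231], 'tool_rot': [[-0.967, 0.254, -0.0], [0.254, 0.967, -0.001], [0.0, -0.001, -1.0]], 'wrist_force': [-0.117, 0.047, -0.039], 'torque': [-0.007, -0.024, 0.016], 'finger_force': 0.0, 'width': 0.086}
scene [[473.74351995264396, 0.0, 321.23313320385114], [0.0, 473.74351995264396, 196.6110456638909], [0.0, 0.0, 1.0]] [[0.671, 0.613, -0.418, -0.212], [-0.742, 0.548, -0.387, -0.516], [-0.008, 0.569, 0.822, 1.455], [0.0, 0.0, 0.0, 1.0]]
side [[515.4482116956985, 0.0, 321.7318991989465], [0.0, 515.4482116956985, 191.13498302568541], [0.0, 0.0, 1.0]] [[0.107, 0.543, -0.833, -0.973], [-0.994, 0.046, -0.098, -0.084], [-0.015, 0.839, 0.545, 1.069], [0.0, 0.0, 0.0, 1.0]]
```

View pics/scene0.png

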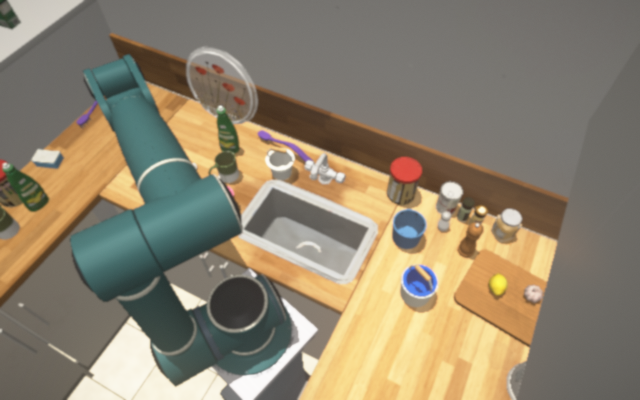

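View pics/side0.png

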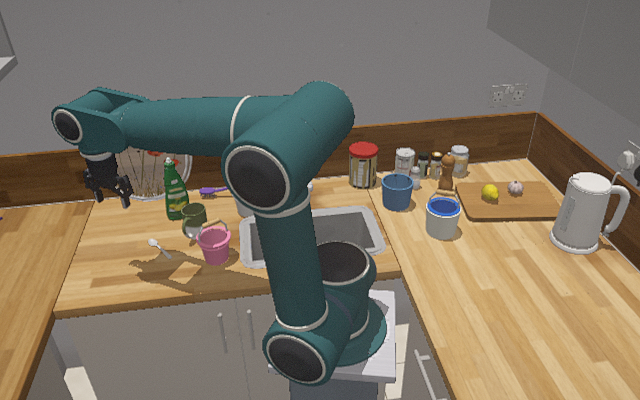

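The scene view shows the blue caddy at (408,229), the white caddy with the blue pail at (419,287) and the white pail behind the sink at (280,165). In the side view the pink decoy is at (214,243). Next I'll use depth for positions.

```bash
cat > h.py <<'E'
import numpy as np,cv2,pickle
from scipy.optimize import least_squares
def cloud(c,T=None):
    K=c["intrinsics"];d=c["depth"];v,u=np.mgrid[:400,:640]
    p=np.stack([(u-K[0,2])/K[0,0]*d,-(v-K[1,2])/K[1,1]*d,-d],-1)
    T=c["pose"] if T is None else T
    P=p@T[:3,:3].T+T[:3,3]; P[d<=0]=np.nan; return P
def circ(p,r=None):
    f=lambda x:np.hypot(p[:,0]-x[0],p[:,1]-x[1])-(x[2] if r is None else r)
    s=least_squares(f,[*p[:,:2].mean(0),.05],loss="soft_l1",f_scale=.002); return s.x, np.abs(s.fun).mean()
E
python3 - <<'E'
from h import *
S=pickle.load(open("scene.pkl","rb"));D=pickle.load(open("side.pkl","rb"))
R={"scene":{"blue":(385,205,432,255),"white":(396,258,445,312),"wp":(260,142,300,188)},"side":{"blue":(378,170,415,213),"white":(422,192,464,242)}}
for n,c in(("scene",S),("side",D)):
    P=cloud(c)
    for k,(a,b,e,f) in R[n].items():
        q=P[b:f,a:e].reshape(-1,3);q=q[np.isfinite(q).all(1)]
        for lo,hi in((.08,.094),(.095,.101),(.101,.109),(.142,.17)):
            m=q[(q[:,2]>lo)&(q[:,2]<hi)]
            if len(m)>8:
                x,e_=circ(m); print(n,k,lo,hi,len(m),x.round(4),round(e_,4),"mean",m.mean(0).round(4),"bb",m.min(0).round(3),m.max(0).round(3))
ims=[]
for c,(a,b,e,f) in((S,(370,195,450,320)),(S,(230,120,310,245)),(D,(360,150,480,250))):
    ims.append(cv2.resize(c["color"][b:f,a:e],(260,int(260*(f-b)/(e-a))),interpolation=cv2.INTER_CUBIC))
h=max(i.shape[0] for i in ims)
cv2.imwrite("pics/c0.png",np.hstack([np.pad(i,((0,h-i.shape[0]),(0,0),(0,0))) for i in ims])[:,:,::-1])
E
```

```text
scene blue 0.08 0.094 150 [ 0.5945 -0.1699  0.0529] 0.0021 mean [ 0.5967 -0.1664  0.088 ] bb [ 0.54  -0.225  0.08 ] [ 0.653 -0.113  0.094]
scene blue 0.095 0.101 122 [ 0.5953 -0.1696  0.0536] 0.0019 mean [ 0.5991 -0.1721  0.0977] bb [ 0.54  -0.225  0.095] [ 0.653 -0.114  0.101]
scene blue 0.101 0.109 20 [ 0.5932 -0.1693  0.053 ] 0.0016 mean [ 0.5905 -0.1704  0.1022] bb [ 0.538 -0.222  0.101] [ 0.648 -0.116  0.104]
scene white 0.08 0.094 91 [ 0.4388 -0.3184  0.0483] 0.0019 mean [ 0.4323 -0.3188  0.0871] bb [ 0.389 -0.371  0.08 ] [ 0.491 -0.267  0.094]
scene white 0.095 0.101 143 [ 0.4419 -0.3163  0.05  ] 0.0038 mean [ 0.4402 -0.3211  0.0984] bb [ 0.391 -0.372  0.095] [ 0.502 -0.26   0.101]
scene white 0.101 0.109 270 [ 0.4458 -0.317   0.0486] 0.0032 mean [ 0.4396 -0.3192  0.1042] bb [ 0.39  -0.369  0.101] [ 0.499 -0.263  0.109]
scene white 0.142 0.17 114 [ 0.7778 -0.38    0.3399] 0.0034 mean [ 0.4443 -0.3184  0.1578] bb [ 0.434 -0.355  0.143] [ 0.46  -0.281  0.168]
scene wp 0.08 0.094 164 [0.5101 0.359  0.0481] 0.0033 mean [0.4988 0.3508 0.086 ] bb [0.456 0.305 0.08 ] [0.562 0.415 0.0
[... 405 characters left out ...]
side blue 0.101 0.109 24 [ 0.5888 -0.1681  0.054 ] 0.0014 mean [ 0.5795 -0.1709  0.1025] bb [ 0.535 -0.221  0.101] [ 0.642 -0.113  0.106]
side white 0.08 0.094 208 [ 0.4384 -0.3146  0.0486] 0.0032 mean [ 0.4399 -0.3152  0.0871] bb [ 0.386 -0.367  0.08 ] [ 0.509 -0.261  0.094]
side white 0.095 0.101 140 [ 0.4399 -0.3159  0.0497] 0.0035 mean [ 0.4391 -0.3157  0.0981] bb [ 0.386 -0.37   0.095] [ 0.5   -0.26   0.101]
side white 0.101 0.109 200 [ 0.4438 -0.3151  0.0488] 0.0041 mean [ 0.435  -0.3163  0.1045] bb [ 0.381 -0.37   0.101] [ 0.502 -0.262  0.109]
side white 0.142 0.17 92 [-130.1757   27.8114  133.6111] 0.0032 mean [ 0.4406 -0.3189  0.1554] bb [ 0.429 -0.355  0.143] [ 0.454 -0.279  0.167]
```

View pics/c0.png

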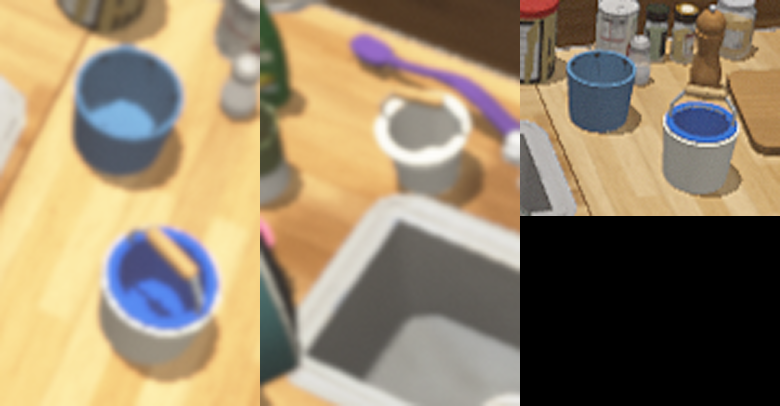

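The crops match the sizes given: rims at z≈0.10 and bars at z≈0.145–0.155. Next come the bar axes and the move deltas.

```bash
cat >> h.py <<'E'
from scipy.spatial.transform import Rotation as Ro
def yawR(a): # tool down, tool y at world angle a
    y=np.array([np.cos(a),np.sin(a),0]);z=np.array([0,0,-1.]);return np.stack([np.cross(y,z),y,z],1)
def delta(o,pos,R):
    T=o["tool_rot"]; return Ro.from_matrix(T.T@R).as_rotvec(degrees=True).round(1).tolist(),(T.T@(np.array(pos)-o["tool_pos"])*1e3).round(1).tolist()
E
python3 - <<'E'
from h import *
from cell import bot
o=bot.get_obs()
for n,B in(("scene",{"white":(396,258,445,312),"wp":(260,142,300,188)}),("side",{"white":(415,182,464,242)})):
    c=pickle.load(open(n+".pkl","rb"));P=cloud(c)
    for k,(a,b,e,f) in B.items():
        I=c["color"][b:f,a:e].astype(int).reshape(-1,3);q=P[b:f,a:e].reshape(-1,3)
        z0=.138 if k=="wp" else .155
        m=q[(np.abs(q[:,2]-z0)<.016)&(I[:,0]-I[:,2]>40)]
        w,v=np.linalg.eigh(np.cov(m[:,:2].T)); d=v[:,1]; s=(m[:,:2]-m[:,:2].mean(0))@d
        print(n,k,len(m),m.mean(0).round(4),"mid",(m[:,:2].mean(0)+d*(s.max()+s.min())/2).round(4),"len",np.ptp(s).round(3),"ang",np.degrees(np.arctan2(d[1],d[0])).round(1))
P=cloud(pickle.load(open("scene.pkl","rb")))
for n,(u,v) in dict(bottle=(222,112),canister=(405,168),mug=(225,165),pepper=(474,227),salt=(445,216),rack=(222,55),faucet=(322,160)).items(): print(n,P[v,u].round(3))
for y in (0,90): print(y,delta(o,(.5,.2,.35),yawR(np.radians(y))))
E
```

```text
scene white 97 [ 0.4445 -0.3155  0.1588] mid [ 0.4456 -0.3101] len 0.068 ang 78.6
scene wp 75 [0.5064 0.3602 0.1409] mid [0.505  0.3634] len 0.069 ang 114.9
side white 97 [ 0.4421 -0.3158  0.1574] mid [ 0.4413 -0.3189] len 0.067 ang 75.7
bottle [0.452 0.582 0.222]
canister [ 0.744 -0.035  0.14 ]
mug [0.38  0.537 0.02 ]
pepper [ 0.689 -0.345  0.151]
salt [ 0.709 -0.239  0.081]
rack [0.596 0.723 0.314]
faucet [0.545 0.179 0.192]
0 ([-0.1, 0.0, 75.3], [-432.8, -354.5, -119.0])
90 ([-0.1, -0.0, -14.7], [-432.8, -354.5, -119.0])
```

Request:
{"method": "carry_out", "body": {
  "increments": [
    [[0,0,0],[0,0,-40],1],
    [[0,0,0],[0,0,-80],1],
    [[0,0,0],[0,0,-120],1],
    [[0,0,5],[-30,-25,-120],1],
    [[0,0,12],[-60,-49,-120],1],
    [[0,0,19],[-90,-74,-120],1],
    [[0,0,26],[-120,-98,-120],1],
    [[0,0,33],[-150,-123,-120],1],
    [[0,0,40],[-180,-147,-120],1],
    [[0,0,47],[-210,-172,-120],1],
    [[0,0,54],[-240,-197,-120],1],
    [[0,0,61],[-270,-221,-120],1],
    [[0,0,68],[-300,-246,-120],1],
    [[0,0,75],[-330,-270,-120],1],
    [[0,0,82],[-360,-295,-120],1],
    [[0,0,88.3],[-390,-319,-120],1],
    [[0,0,88.3],[-420,-344,-120],1],
    [[0,0,88.3],[-433,-354,-120],1],
    [[0,0,88.3],[-433,-354,-120],1]
  ]
}}

```text
time_s: 1.68
tool_pos: [0.502, 0.1977, 0.3506]
tool_rot: [[0.229, 0.973, -0.001], [0.973, -0.229, -0.001], [-0.001, -0.001, -1.0]]
wrist_force: [0.1, -0.4, 0.1]
width: 0.0853
finger_force: 0.0
```

```bash
python3 - <<'E'
from h import *
from cell import bot
o=bot.get_obs();print(o["time_s"],o["qpos"].round(2),o["tool_pos"])
print(delta(o,(.40,-.24,.32),yawR(np.radians(-13))))
E
```

```text
1.6833 [ 0.33 -0.18  1.54 -0.    1.78  0.56] [0.50196534 0.19769021 0.35057742]
([-0.0, 0.1, -0.2], [-449.4, 0.9, 31.1])
```

Request:
{"method": "carry_out", "body": {
  "increments": [
    [[0,0,0],[-35,4,0],1],
    [[0,0,0],[-70,8,0],1],
    [[0,0,0],[-110,13,0],1],
    [[0,0,0],[-150,18,0],1],
    [[0,0,0],[-190,22,0],1],
    [[0,0,0],[-230,27,0],1],
    [[0,0,0],[-270,32,5],1],
    [[0,0,0],[-310,36,10],1],
    [[0,0,0],[-350,41,15],1],
    [[0,0,0],[-390,46,20],1],
    [[0,0,0],[-430,50,25],1],
    [[0,0,0],[-470,55,30],1],
    [[0,0,0],[-500,59,40],1],
    [[0,0,0],[-513,60,50],1],
    [[0,0,0],[-513,60,50],1],
    [[0,0,0],[-513,60,50],1]
  ]
}}

```text
time_s: 3.02
tool_pos: [0.4432, -0.3123, 0.3006]
tool_rot: [[0.226, 0.974, -0.001], [0.974, -0.226, 0.001], [0.001, -0.001, -1.0]]
wrist_force: [0.0, -0.4, -0.2]
width: 0.0854
finger_force: 0.0
```

```bash
cat >> h.py <<'E'
def look(name):
    from cell import bot,viewer
    o=bot.get_obs();c=viewer.capture("wrist");T=np.eye(4);T[:3,:3]=o["tool_rot"];T[:3,3]=o["tool_pos"]
    cv2.imwrite(f"pics/{name}.png",c["color"][:,:,::-1]);pickle.dump((c,o),open(name+".pkl","wb"))
    return o,c,cloud(c,T@c["T_tool_cam"])
def rings(P,zs,cen,rad=.075):
    q=P.reshape(-1,3);q=q[np.isfinite(q).all(1)];q=q[np.hypot(*(q[:,:2]-cen).T)<rad]
    for lo,hi in zs:
        m=q[(q[:,2]>lo)&(q[:,2]<hi)]
        if len(m)>10:
            x,e=circ(m);print((lo,hi),len(m),x.round(4),round(e,4),"bb",m.min(0).round(3),m.max(0).round(3))
def bar(P,I,z0,cen):
    q=P.reshape(-1,3);I=I.astype(int).reshape(-1,3)
    m=q[(np.abs(q[:,2]-z0)<.012)&(I[:,0]-I[:,2]>40)&(np.hypot(*(q[:,:2]-cen).T)<.06)]
    w,v=np.linalg.eigh(np.cov(m[:,:2].T));s=(m[:,:2]-m[:,:2].mean(0))@v;mid=m[:,:2].mean(0)+v@((s.max(0)+s.min(0))/2)
    print("bar",len(m),"mid",mid.round(4),"size",np.ptp(s,axis=0).round(3),"ztop",np.percentile(m[:,2],90).round(3),"ang",np.degrees(np.arctan2(v[1,1],v[0,1])).round(1));return mid
E
python3 - <<'E'
from h import *
o,c,P=look("w1");print(o["tool_pos"],o["wrist_force"],c["T_tool_cam"].round(3).tolist())
rings(P,[(.095,.1005),(.102,.108)],(.443,-.316))
bar(P,c["color"],.16,(.443,-.316))
rings(P,[(.09,.103)],(.594,-.169))
E
```

```text
[ 0.44323808 -0.31232508  0.3005928 ] [ 0.04797291 -0.3706068  -0.21899147] [[-0.0, 0.96, 0.281, 0.071], [1.0, 0.0, -0.0, -0.0], [-0.001, 0.281, -0.96, -0.143], [0.0, 0.0, 0.0, 1.0]]
(0.095, 0.1005) 569 [ 0.4488 -0.309   0.0494] 0.0042 bb [ 0.392 -0.372  0.095] [ 0.504 -0.259  0.1  ]
(0.102, 0.108) 2491 [ 0.4478 -0.3157  0.0482] 0.0028 bb [ 0.394 -0.369  0.102] [ 0.501 -0.262  0.108]
bar 824 mid [ 0.4477 -0.3145] size [0.014 0.058] ztop 0.164 ang 78.6
(0.09, 0.103) 1403 [ 0.5962 -0.1692  0.0531] 0.0016 bb [ 0.541 -0.225  0.09 ] [ 0.652 -0.155  0.103]
```

View pics/w1.png

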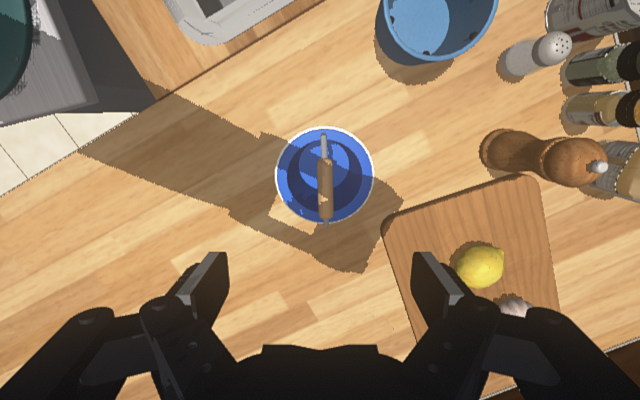

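Wrist view: the pail ring is centred near (324,175) and the bar is at (325,187). That puts the bar at (0.4477,-0.315), consistent with the 57 mm bar and the ring fit. I'll descend on it.

Request:
{"method": "carry_out", "body": {
  "increments": [
    [[0,0,-1.7],[-2,5,20],1],
    [[0,0,-1.7],[-2,5,50],1],
    [[0,0,-1.7],[-2,5,80],1],
    [[0,0,-1.7],[-2,5,110],1],
    [[0,0,-1.7],[-2,5,130],1],
    [[0,0,-1.7],[-2,5,145],1],
    [[0,0,-1.7],[-2,5,155],1],
    [[0,0,-1.7],[-2,5,163],1],
    [[0,0,-1.7],[-2,5,163],1],
    [[0,0,-1.7],[-2,5,163],0],
    [[0,0,-1.7],[-2,5,163],0],
    [[0,0,-1.7],[-2,5,163],0],
    [[0,0,-1.7],[-2,5,163],0],
    [[0,0,-1.7],[-2,5,163],0],
    [[0,0,-1.7],[-2,5,163],0],
    [[0,0,-1.7],[-2,5,163],0],
    [[0,0,-1.7],[-2,5,163],0]
  ],
  "newtons": 60
}}

```text
time_s: 4.48
tool_pos: [0.4479, -0.316, 0.1386]
tool_rot: [[0.196, 0.981, 0.001], [0.981, -0.196, -0.0], [-0.0, 0.001, -1.0]]
wrist_force: [0.6, 0.3, 2.9]
width: 0.0142
finger_force: 58.6
```

Request:
{"method": "carry_out", "body": {
  "increments": [
    [[0,0,0],[0,0,-3],0],
    [[0,0,0],[0,0,-6],0],
    [[0,0,0],[0,0,-9],0],
    [[0,0,0],[0,0,-12],0],
    [[0,0,0],[0,0,-15],0],
    [[0,0,0],[0,0,-18],0],
    [[0,0,0],[0,0,-22],0],
    [[0,0,0],[0,0,-28],0],
    [[0,0,0],[0,0,-36],0],
    [[0,0,0],[0,0,-46],0],
    [[0,0,0],[0,0,-58],0],
    [[0,0,0],[0,0,-72],0],
    [[0,0,0],[0,0,-88],0],
    [[0,0,0],[0,0,-104],0],
    [[0,0,0],[0,0,-118],0],
    [[0,0,0],[0,0,-128],0],
    [[0,0,0],[0,0,-135],0],
    [[0,0,0],[0,0,-135],0],
    [[0,0,0],[0,0,-135],0]
  ]
}}

```text
time_s: 6.07
tool_pos: [0.4477, -0.3159, 0.2731]
tool_rot: [[0.196, 0.981, -0.0], [0.981, -0.196, 0.0], [0.0, -0.0, -1.0]]
wrist_force: [0.5, -0.1, -2.7]
width: 0.0138
finger_force: 59.7
```

```bash
python3 - <<'E'
from h import *
o,c,P=look("w2");print(o["tool_pos"],o["wrist_force"])
print(delta(o,(.5962,-.1692,o["tool_pos"][2]),o["tool_rot"]))
z=o["tool_pos"][2]-.019-.138+.088;print("flange z",z)
rings(P,[(z-.006,z+.004),(z-.002,z+.008)],(.448,-.316))
rings(P,[(.09,.103)],(.596,-.169))
from cell import viewer
for n in("scene","side"):
    C=viewer.capture(n);cv2.imwrite(f"pics/{n}1.png",C["color"][:,:,::-1]);Q=cloud(C)
    print(n);rings(Q,[(.095,.103)],(.443,-.316),.062);rings(Q,[(z-.004,z+.004)],(.448,-.316))
E
```

```text
[ 0.44770082 -0.31591524  0.27311305] [ 0.48571231 -0.05575026 -2.70197343]
([0.0, 0.0, 0.0], [173.0, 116.8, -0.0])
flange z 0.20411305114011338
(np.float64(0.19811305114011338), np.float64(0.2081130511401134)) 684 [ 0.4477 -0.3154  0.0393] 0.0003 bb [ 0.408 -0.351  0.198] [ 0.487 -0.282  0.208]
(np.float64(0.20211305114011338), np.float64(0.2121130511401134)) 681 [ 0.4477 -0.3155  0.0396] 0.0003 bb [ 0.407 -0.35   0.202] [ 0.488 -0.282  0.212]
(0.09, 0.103) 1525 [ 0.5961 -0.1694  0.0529] 0.0017 bb [ 0.541 -0.225  0.09 ] [ 0.651 -0.165  0.103]
scene
(0.095, 0.103) 117 [ 0.4459 -0.316   0.0536] 0.0016 bb [ 0.39  -0.372  0.095] [ 0.49  -0.26   0.103]
(np.float64(0.20011305114011338), np.float64(0.2081130511401134)) 30 [ 0.4447 -0.3163  0.0406] 0.0008 bb [ 0.403 -0.354  0.2  ] [ 0.468 -0.276  0.208]
side
(0.095, 0.103) 133 [ 0.4429 -0.3153  0.0535] 0.0021 bb [ 0.387 -0.373  0.095] [ 0.496 -0.26   0.103]
(np.float64(0.20011305114011338), np.float64(0.2081130511401134)) 100 [ 0.4443 -0.3162  0.0415] 0.0025 bb [ 0.399 -0.357  0.2  ] [ 0.494 -0.273  0.208]
```

View pics/w2.png

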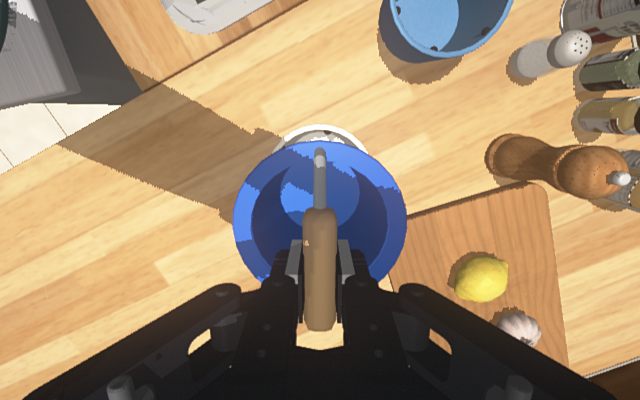

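The pail is out of the white caddy and hangs straight; the blue caddy is at the picture's top right, partly cut off. I'll move sideways to see it whole.

Request:
{"method": "carry_out", "body": {
  "increments": [
    [[0,0,0],[8,15,0],0],
    [[0,0,0],[20,35,0],0],
    [[0,0,0],[35,58,0],0],
    [[0,0,0],[48,80,0],0],
    [[0,0,0],[58,98,0],0],
    [[0,0,0],[66,110,0],0],
    [[0,0,0],[70,117,0],0],
    [[0,0,0],[70,117,0],0],
    [[0,0,0],[70,117,0],0]
  ]
}}

```text
time_s: 6.97
tool_pos: [0.5759, -0.2703, 0.273]
tool_rot: [[0.196, 0.981, -0.001], [0.981, -0.196, 0.0], [-0.0, -0.001, -1.0]]
wrist_force: [-0.4, 0.6, -1.8]
width: 0.0138
finger_force: 59.7
```

```bash
python3 - <<'E'
from h import *
o,c,P=look("w3");print(o["tool_pos"])
rings(P,[(.09,.096),(.096,.102),(.098,.104)],(.596,-.169))
z=o["tool_pos"][2]+.0165-.05
rings(P,[(z-.004,z+.004),(z-.035,z-.025),(z-.06,z-.05)],o["tool_pos"][:2])
print(delta(o,(.5961,-.1693,o["tool_pos"][2]),o["tool_rot"]))
E
```

```text
[ 0.5758944  -0.27027692  0.27299528]
(0.09, 0.096) 563 [ 0.5979 -0.1685  0.0504] 0.0006 bb [ 0.547 -0.219  0.09 ] [ 0.649 -0.117  0.096]
(0.096, 0.102) 2534 [ 0.5978 -0.1687  0.0532] 0.0016 bb [ 0.541 -0.225  0.096] [ 0.654 -0.112  0.102]
(0.098, 0.104) 2232 [ 0.5978 -0.1687  0.0536] 0.0014 bb [ 0.541 -0.225  0.098] [ 0.654 -0.112  0.103]
(np.float64(0.23549527827439065), np.float64(0.24349527827439066)) 6550 [ 0.576  -0.2692  0.0479] 0.0028 bb [ 0.523 -0.313  0.236] [ 0.629 -0.216  0.243]
(np.float64(0.20449527827439065), np.float64(0.21449527827439066)) 673 [ 0.5759 -0.2698  0.0399] 0.0003 bb [ 0.535 -0.304  0.205] [ 0.616 -0.236  0.214]
(np.float64(0.17949527827439066), np.float64(0.18949527827439067)) 562 [ 0.5759 -0.2698  0.0375] 0.0003 bb [ 0.538 -0.305  0.179] [ 0.614 -0.239  0.189]
([0.0, 0.0, 0.0], [103.0, 0.0, -0.0])
```

Request:
{"method": "carry_out", "body": {
  "increments": [
    [[0,0,0],[12,0,0],0],
    [[0,0,0],[30,0.5,0],0],
    [[0,0,0],[55,1,0],0],
    [[0,0,0],[78,1.5,0],0],
    [[0,0,0],[95,1.5,0],0],
    [[0,0,0],[103.5,1.5,0],0],
    [[0,0,0],[103.5,1.5,0],0],
    [[0,0,0],[103.5,1.5,10],0],
    [[0,0,0],[103.5,1.5,25],0],
    [[0,0,0],[103.5,1.5,42],0],
    [[0,0,0],[103.5,1.5,58],0],
    [[0,0,0],[103.5,1.5,73],0],
    [[0,0,0],[103.5,1.5,86],0],
    [[0,0,0],[103.5,1.5,97],0],
    [[0,0,0],[103.5,1.5,105],0],
    [[0,0,0],[103.5,1.5,111],0],
    [[0,0,0],[103.5,1.5,116],0],
    [[0,0,0],[103.5,1.5,116],0],
    [[0,0,0],[103.5,1.5,116],0]
  ]
}}

```text
time_s: 8.6
tool_pos: [0.5981, -0.169, 0.1576]
tool_rot: [[0.196, 0.981, 0.0], [0.981, -0.196, -0.0], [-0.0, 0.0, -1.0]]
wrist_force: [0.6, -0.2, -1.8]
width: 0.0142
finger_force: 59.6
```

```bash
python3 - <<'E'
from h import *
o,c,P=look("w4");print(o["tool_pos"],o["wrist_force"],o["torque"])
E
```

```text
[ 0.59809816 -0.16903243  0.15762257] [ 0.57953028 -0.20605396 -1.83801507] [-0.04954735  0.03831281  0.02936805]
```

View pics/w4.png

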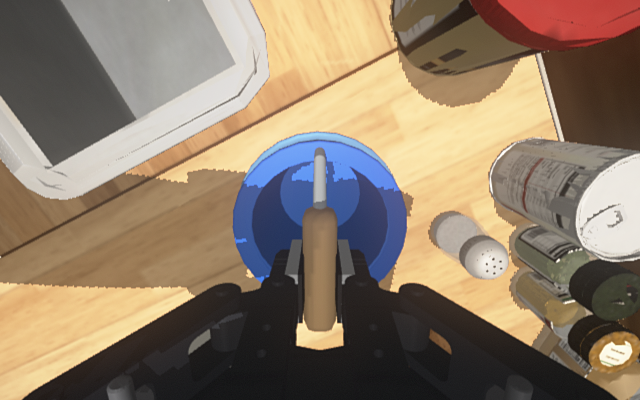

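The pail is centred in the mouth (320,200) with no contact force. I'll press it down slowly.

Request:
{"method": "carry_out", "body": {
  "increments": [
    [[0,0,0],[0,0,3],0],
    [[0,0,0],[0,0,6],0],
    [[0,0,0],[0,0,8],0],
    [[0,0,0],[0,0,10],0],
    [[0,0,0],[0,0,12],0],
    [[0,0,0],[0,0,14],0],
    [[0,0,0],[0,0,16],0],
    [[0,0,0],[0,0,18],0],
    [[0,0,0],[0,0,19],0],
    [[0,0,0],[0,0,19],0],
    [[0,0,0],[0,0,19],0]
  ]
}}

```text
time_s: 9.57
tool_pos: [0.598, -0.169, 0.1386]
tool_rot: [[0.196, 0.981, 0.0], [0.981, -0.196, -0.0], [-0.0, 0.0, -1.0]]
wrist_force: [-2.8, 0.6, 3.8]
width: 0.0135
finger_force: 60.6
```

Request:
{"method": "carry_out", "body": {
  "increments": [
    [[0,0,0],[0,0,0.7],0],
    [[0,0,0],[0,0,1.4],0],
    [[0,0,0],[0,0,1.4],0]
  ]
}}

```text
time_s: 9.82
tool_pos: [0.5981, -0.1691, 0.1383]
tool_rot: [[0.196, 0.981, 0.001], [0.981, -0.196, -0.0], [-0.0, 0.001, -1.0]]
wrist_force: [-6.6, 1.7, 12.5]
width: 0.0139
finger_force: 61.8
```

Hard stop at the same height as before, so it is home. I'll release and lift.

Request:
{"method": "carry_out", "body": {
  "increments": [
    [[0,0,0],[0,0,-1],0],
    [[0,0,0],[0,0,-1],1],
    [[0,0,0],[0,0,-1],1],
    [[0,0,0],[0,0,-1],1],
    [[0,0,0],[0,0,-1],1],
    [[0,0,0],[0,0,-1],1],
    [[0,0,0],[0,0,-1],1],
    [[0,0,0],[0,0,-1],1],
    [[0,0,0],[0,0,-15],1],
    [[0,0,0],[0,0,-35],1],
    [[0,0,0],[0,0,-65],1],
    [[0,0,0],[0,0,-100],1],
    [[0,0,0],[0,0,-140],1],
    [[0,0,0],[0,0,-175],1],
    [[0,0,0],[-40,0,-190],1],
    [[0,0,0],[-60,0,-190],1],
    [[0,0,0],[-60,0,-190],1]
  ]
}}

```text
time_s: 11.23
tool_pos: [0.5855, -0.2308, 0.3295]
tool_rot: [[0.198, 0.98, 0.002], [0.98, -0.198, -0.002], [-0.001, 0.003, -1.0]]
wrist_force: [0.3, 0.6, -0.3]
width: 0.0856
finger_force: 0.0
```

```bash
python3 - <<'E'
from h import *
o,c,P=look("w5");print(o["tool_pos"],o["width"])
rings(P,[(.09,.099),(.102,.109)],(.598,-.169))
I=c["color"];q=P.reshape(-1,3)
m=q[(np.hypot(*(q[:,:2]-[.598,-.169]).T)<.054)&(np.hypot(*(q[:,:2]-[.598,-.169]).T)>.047)&(q[:,2]>.09)&(q[:,2]<.12)]
A=np.c_[m[:,:2]-[.598,-.169],np.ones(len(m))];print("flange plane",np.linalg.lstsq(A,m[:,2],rcond=None)[0])
bar(P,I,.16,(.598,-.169))
rings(P,[(.094,.103)],(.447,-.316))
print(delta(o,(.52,.30,.33),yawR(np.radians(25))))
E
```

```text
[ 0.58550847 -0.23083925  0.32946637] 0.08556207624239907
(0.09, 0.099) 386 [ 0.5984 -0.1688  0.042 ] 0.0017 bb [ 0.541 -0.225  0.09 ] [ 0.655 -0.112  0.099]
(0.102, 0.109) 2528 [ 0.5984 -0.1689  0.0482] 0.0028 bb [ 0.543 -0.223  0.102] [ 0.653 -0.115  0.108]
flange plane [ 0.0063554  -0.00225683  0.10547516]
bar 886 mid [ 0.5982 -0.1683] size [0.014 0.058] ztop 0.164 ang 79.0
(0.094, 0.103) 1064 [ 0.449  -0.3147  0.0533] 0.0016 bb [ 0.392 -0.372  0.094] [ 0.505 -0.259  0.102]
([0.1, 0.1, -36.4], [507.3, -169.5, -1.7])
```

View pics/w5.png

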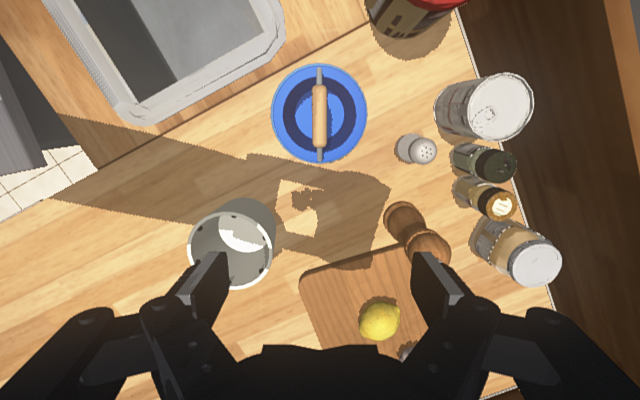

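The blue pail is home and flat (flange plane z=0.1055, tilt <0.007) at (319,113). The white caddy is empty at (230,250). Next, the white pail.

Request:
{"method": "carry_out", "body": {
  "increments": [
    [[0,0,0],[15,-5,-5],1],
    [[0,0,-3],[45,-15,-10],1],
    [[0,0,-6],[80,-27,-20],1],
    [[0,0,-9],[115,-38,-20],1],
    [[0,0,-12],[150,-50,-20],1],
    [[0,0,-15],[185,-62,-20],1],
    [[0,0,-18],[220,-74,-20],1],
    [[0,0,-21],[255,-85,-20],1],
    [[0,0,-24],[290,-97,-20],1],
    [[0,0,-27],[325,-109,-20],1],
    [[0,0,-30],[360,-120,-20],1],
    [[0,0,-33],[395,-132,-20],1],
    [[0,0,-36.4],[430,-144,-20],1],
    [[0,0,-36.4],[465,-155,-20],1],
    [[0,0,-36.4],[495,-165,-20],1],
    [[0,0,-36.4],[507,-170,-20],1],
    [[0,0,-36.4],[507,-170,-20],1],
    [[0,0,-36.4],[507,-170,-20],1]
  ]
}}

```text
time_s: 12.78
tool_pos: [0.518, 0.3034, 0.3471]
tool_rot: [[-0.426, 0.905, -0.0], [0.905, 0.426, -0.0], [-0.0, -0.0, -1.0]]
wrist_force: [0.9, -0.2, -1.0]
width: 0.0856
finger_force: 0.0
```

```bash
python3 - <<'E'
from h import *
o,c,P=look("w6");print(o["tool_pos"],o["qpos"].round(2))
rings(P,[(.084,.092)],(.509,.359))
m=bar(P,c["color"],.143,(.509,.359))
print(delta(o,(m[0],m[1],.121),yawR(np.radians(25))))
E
```

```text
[0.51804019 0.30342013 0.34707693] [ 0.49 -0.05  1.43 -0.    1.77  0.05]
(0.084, 0.092) 2078 [0.5115 0.3603 0.0481] 0.0028 bb [0.458 0.307 0.084] [0.565 0.413 0.092]
bar 707 mid [0.5112 0.3604] size [0.014 0.059] ztop 0.147 ang 115.6
([-0.0, 0.0, 0.2], [54.5, 18.1, 226.1])
```

View pics/w6.png

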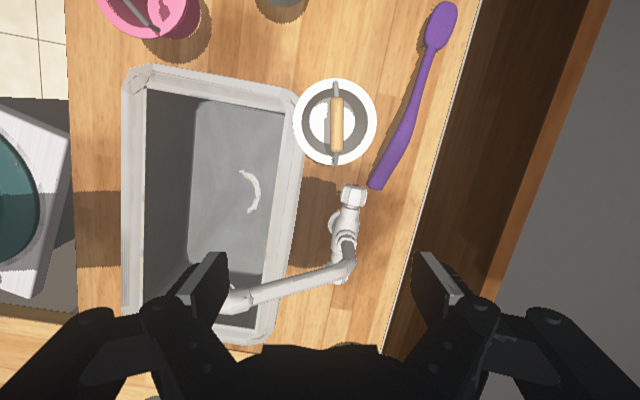

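The white pail is at (334,121), with the faucet lever below it at (352,195). I'll check that the gripper clears it.

```bash
python3 - <<'E'
from h import *
c,o=pickle.load(open("w6.pkl","rb"));T=np.eye(4);T[:3,:3]=o["tool_rot"];T[:3,3]=o["tool_pos"]
P=cloud(c,T@c["T_tool_cam"]).reshape(-1,3);q=(P-[.5112,.3604,0])@o["tool_rot"]
for a,b in((-60,-50),(-80,-60),(-100,-80),(-130,-100),(-180,-130)):
    m=P[(q[:,0]*1e3>a)&(q[:,0]*1e3<b)&(abs(q[:,1])<.075)];print(a,b,np.nanmax(m[:,2]).round(3))
E
```

```text
-60 -50 0.432
-80 -60 0.423
-100 -80 0.067
-130 -100 0.067
-180 -130 0.21
```

Request:
{"method": "carry_out", "body": {
  "increments": [
    [[0,0,0],[15,5,5],1],
    [[0,0,-0.5],[35,12,15],1],
    [[0,0,-0.5],[50,17,30],1],
    [[0,0,-0.5],[54.5,18,60],1],
    [[0,0,-0.5],[54.5,18,95],1],
    [[0,0,-0.5],[54.5,18,130],1],
    [[0,0,-0.5],[54.5,18,160],1],
    [[0,0,-0.5],[54.5,18,185],1],
    [[0,0,-0.5],[54.5,18,205],1],
    [[0,0,-0.5],[54.5,18,218],1],
    [[0,0,-0.5],[54.5,18,225],1],
    [[0,0,-0.5],[54.5,18,225],1],
    [[0,0,-0.5],[54.5,18,225],0],
    [[0,0,-0.5],[54.5,18,225],0],
    [[0,0,-0.5],[54.5,18,225],0],
    [[0,0,-0.5],[54.5,18,225],0],
    [[0,0,-0.5],[54.5,18,225],0],
    [[0,0,-0.5],[54.5,18,225],0],
    [[0,0,-0.5],[54.5,18,225],0],
    [[0,0,-0.5],[54.5,18,225],0]
  ],
  "newtons": 60
}}

```text
time_s: 14.5
tool_pos: [0.5124, 0.3598, 0.1225]
tool_rot: [[-0.432, 0.902, 0.001], [0.902, 0.432, 0.001], [0.0, 0.001, -1.0]]
wrist_force: [1.4, -0.5, 6.0]
width: 0.014
finger_force: 59.6
```

Request:
{"method": "carry_out", "body": {
  "increments": [
    [[0,0,0],[0,0,-5],0],
    [[0,0,0],[0,0,-15],0],
    [[0,0,0],[0,0,-30],0],
    [[0,0,0],[0,0,-50],0],
    [[0,0,0],[0,0,-75],0],
    [[0,0,0],[0,0,-100],0],
    [[0,0,0],[0,0,-130],0],
    [[0,0,0],[0,0,-160],0],
    [[0,0,0],[0,0,-190],0],
    [[0,0,0],[0,0,-215],0],
    [[0,0,0],[0,0,-240],0],
    [[0,0,0],[0,0,-258],0],
    [[0,0,0],[0,0,-268],0],
    [[0,0,0],[0,0,-270],0],
    [[0,0,0],[0,0,-270],0]
  ]
}}

```text
time_s: 15.75
tool_pos: [0.5121, 0.3596, 0.3923]
tool_rot: [[-0.432, 0.902, 0.0], [0.902, 0.432, 0.0], [0.0, 0.001, -1.0]]
wrist_force: [-0.2, 0.1, -2.0]
width: 0.0139
finger_force: 58.6
```

```bash
python3 - <<'E'
from h import *
o,c,P=look("w7");print(o["tool_pos"],o["wrist_force"],o["width"])
z=o["tool_pos"][2]+.0165-.05
rings(P,[(z-.035,z-.025),(z-.06,z-.05)],o["tool_pos"][:2])
for y in(-11.4,): print(delta(o,(.449-.02,-.3147+.10,.33),yawR(np.radians(y))),delta(o,(.449+.08,-.3147+.02,.33),yawR(np.radians(y))))
# approach so the caddy lies ahead along tool x
R=yawR(np.radians(-11.4));t=np.array([.449,-.3147,.33])-R[:,0]*.105;print(t,delta(o,t,R))
E
```

```text
[0.51208743 0.35959738 0.39228216] [-0.19478565  0.06208588 -1.9626956 ] 0.013944747061829198
(np.float64(0.32378215962597756), np.float64(0.3337821596259775)) 681 [0.5112 0.3605 0.04  ] 0.0003 bb [0.471 0.322 0.324] [0.552 0.399 0.334]
(np.float64(0.29878215962597754), np.float64(0.30878215962597755)) 583 [0.5113 0.3605 0.0376] 0.0003 bb [0.473 0.323 0.299] [0.55  0.396 0.309]
([0.0, -0.0, 37.0], [-482.1, -323.0, 62.1]) ([0.0, -0.0, 37.0], [-597.5, -267.3, 62.1])
[ 0.42824598 -0.41762847  0.33      ] ([0.0, -0.0, 37.0], [-664.8, -411.3, 62.0])
```

Request:
{"method": "carry_out", "body": {
  "increments": [
    [[0,0,1],[-10,-6,0],0],
    [[0,0,3],[-30,-18,0],0],
    [[0,0,5],[-55,-34,0],0],
    [[0,0,7],[-85,-53,0],0],
    [[0,0,9],[-115,-71,0],0],
    [[0,0,11],[-145,-90,0],0],
    [[0,0,13],[-175,-108,0],0],
    [[0,0,15],[-205,-127,0],0],
    [[0,0,17],[-235,-145,0],0],
    [[0,0,19],[-265,-164,0],0],
    [[0,0,21],[-295,-183,0],0],
    [[0,0,23],[-325,-201,0],0],
    [[0,0,25],[-355,-220,0],0],
    [[0,0,27],[-385,-238,0],0],
    [[0,0,29],[-415,-257,0],0],
    [[0,0,31],[-445,-275,5],0],
    [[0,0,33],[-475,-294,10],0],
    [[0,0,35],[-500,-309,20],0],
    [[0,0,37],[-515,-319,30],0],
    [[0,0,37],[-520,-322,40],0]
  ]
}}

```text
time_s: 17.47
tool_pos: [0.445, -0.2509, 0.3498]
tool_rot: [[0.203, 0.979, -0.002], [0.979, -0.203, 0.001], [0.0, -0.002, -1.0]]
wrist_force: [-0.5, 0.7, -2.2]
width: 0.0137
finger_force: 58.6
```

```bash
python3 - <<'E'
from h import *
from cell import bot
o=bot.get_obs();print(o["tool_pos"],o["qd"].round(2))
R=yawR(np.radians(-11.4));t=np.array([.449,-.3147,.29])-R[:,0]*.105;print(t,delta(o,t,R))
E
```

```text
[ 0.44495921 -0.25088142  0.34983709] [-0.08  0.02  0.17  0.01 -0.19 -0.14]
[ 0.42824598 -0.41762847  0.29      ] ([-0.1, -0.0, -0.3], [-166.7, 17.6, 59.8])
```

Request:
{"method": "carry_out", "body": {
  "increments": [
    [[0,0,0],[-10,1,0],0],
    [[0,0,0],[-30,3,0],0],
    [[0,0,0],[-55,6,10],0],
    [[0,0,0],[-80,9,20],0],
    [[0,0,0],[-105,11,35],0],
    [[0,0,0],[-130,14,50],0],
    [[0,0,0],[-150,16,58],0],
    [[0,0,0],[-163,17,60],0],
    [[0,0,0],[-167,17.5,60],0],
    [[0,0,0],[-167,17.5,60],0],
    [[0,0,0],[-167,17.5,60],0]
  ]
}}

```text
time_s: 18.38
tool_pos: [0.4307, -0.4149, 0.2929]
tool_rot: [[0.197, 0.98, 0.001], [0.98, -0.197, -0.0], [-0.0, 0.001, -1.0]]
wrist_force: [0.2, 0.8, -1.9]
width: 0.0139
finger_force: 58.7
```

```bash
python3 - <<'E'
from h import *
o,c,P=look("w8");print(o["tool_pos"],o["tool_rot"].round(3).tolist())
rings(P,[(.09,.096),(.096,.102),(.098,.104)],(.449,-.315))
z=o["tool_pos"][2]+.0165-.05
rings(P,[(z-.035,z-.025),(z-.06,z-.05)],o["tool_pos"][:2])
print(delta(o,(.449,-.315,.1575),o["tool_rot"]))
E
```

```text
[ 0.43073714 -0.41492476  0.29292868] [[0.197, 0.98, 0.001], [0.98, -0.197, -0.0], [-0.0, 0.001, -1.0]]
(0.09, 0.096) 487 [ 0.4478 -0.3157  0.0504] 0.0007 bb [ 0.397 -0.367  0.09 ] [ 0.499 -0.265  0.096]
(0.096, 0.102) 2181 [ 0.4478 -0.316   0.0532] 0.0016 bb [ 0.391 -0.372  0.096] [ 0.504 -0.259  0.102]
(0.098, 0.104) 1947 [ 0.4478 -0.3159  0.0536] 0.0014 bb [ 0.391 -0.372  0.098] [ 0.504 -0.259  0.103]
(np.float64(0.22442867866463587), np.float64(0.23442867866463588)) 674 [ 0.431  -0.4139  0.04  ] 0.0003 bb [ 0.39  -0.448  0.224] [ 0.471 -0.379  0.234]
(np.float64(0.19942867866463587), np.float64(0.20942867866463588)) 573 [ 0.431  -0.414   0.0376] 0.0003 bb [ 0.393 -0.45   0.199] [ 0.469 -0.382  0.209]
([0.0, 0.0, 0.0], [101.6, -1.9, 135.4])
```

Request:
{"method": "carry_out", "body": {
  "increments": [
    [[0,0,0],[12,0,0],0],
    [[0,0,0],[30,-1,0],0],
    [[0,0,0],[55,-2,0],0],
    [[0,0,0],[78,-3,0],0],
    [[0,0,0],[93,-3,20],0],
    [[0,0,0],[99.5,-3,40],0],
    [[0,0,0],[99.5,-3,50],0],
    [[0,0,0],[99.5,-3,50],0],
    [[0,0,0],[99.5,-3,50],0]
  ]
}}

```text
time_s: 19.18
tool_pos: [0.4471, -0.317, 0.2424]
tool_rot: [[0.197, 0.98, 0.0], [0.98, -0.197, -0.0], [-0.0, 0.0, -1.0]]
wrist_force: [0.6, -0.4, -1.7]
width: 0.0136
finger_force: 58.7
```

```bash
python3 - <<'E'
from h import *
o,c,P=look("w9");print(o["tool_pos"])
z=o["tool_pos"][2]+.0165-.05
rings(P,[(z-.035,z-.025),(z-.06,z-.05)],o["tool_pos"][:2])
E
```

```text
[ 0.44713709 -0.31700909  0.242413  ]
(np.float64(0.17391300372677063), np.float64(0.18391300372677064)) 694 [ 0.4473 -0.316   0.04  ] 0.0003 bb [ 0.406 -0.35   0.174] [ 0.488 -0.281  0.184]
(np.float64(0.14891300372677063), np.float64(0.15891300372677064)) 575 [ 0.4474 -0.3161  0.0376] 0.0003 bb [ 0.409 -0.352  0.149] [ 0.485 -0.284  0.159]
```

Centred within 0.5 mm. I'll lower it and press.

Request:
{"method": "carry_out", "body": {
  "increments": [
    [[0,0,0],[0.3,0.3,10],0],
    [[0,0,0],[0.3,0.3,24],0],
    [[0,0,0],[0.3,0.3,40],0],
    [[0,0,0],[0.3,0.3,55],0],
    [[0,0,0],[0.3,0.3,68],0],
    [[0,0,0],[0.3,0.3,77],0],
    [[0,0,0],[0.3,0.3,83],0],
    [[0,0,0],[0.3,0.3,86],0],
    [[0,0,0],[0.3,0.3,89],0],
    [[0,0,0],[0.3,0.3,91],0],
    [[0,0,0],[0.3,0.3,93],0],
    [[0,0,0],[0.3,0.3,95],0],
    [[0,0,0],[0.3,0.3,97],0],
    [[0,0,0],[0.3,0.3,99],0],
    [[0,0,0],[0.3,0.3,101],0],
    [[0,0,0],[0.3,0.3,102.5],0],
    [[0,0,0],[0.3,0.3,103.5],0],
    [[0,0,0],[0.3,0.3,103.5],0],
    [[0,0,0],[0.3,0.3,103.5],0]
  ]
}}

```text
time_s: 20.82
tool_pos: [0.4476, -0.3174, 0.1394]
tool_rot: [[0.198, 0.98, 0.001], [0.98, -0.198, -0.001], [-0.001, 0.001, -1.0]]
wrist_force: [-2.8, 3.2, 9.2]
width: 0.014
finger_force: 60.3
```

Request:
{"method": "carry_out", "body": {
  "increments": [
    [[0,0,0],[0,0,0.5],0],
    [[0,0,0],[0,0,0.5],0],
    [[0,0,0],[0,0,-1],0],
    [[0,0,0],[0,0,-1],1],
    [[0,0,0],[0,0,-1],1],
    [[0,0,0],[0,0,-1],1],
    [[0,0,0],[0,0,-1],1],
    [[0,0,0],[0,0,-1],1],
    [[0,0,0],[0,0,-1],1],
    [[0,0,0],[0,0,-1],1],
    [[0,0,0],[0,0,-15],1],
    [[0,0,0],[0,0,-35],1],
    [[0,0,0],[0,0,-65],1],
    [[0,0,0],[0,0,-100],1],
    [[0,0,0],[0,0,-140],1],
    [[0,0,0],[0,0,-175],1],
    [[0,0,0],[-40,0,-190],1],
    [[0,0,0],[-60,0,-190],1],
    [[0,0,0],[-60,0,-190],1],
    [[0,0,0],[-60,0,-190],1]
  ]
}}

```text
time_s: 22.48
tool_pos: [0.4353, -0.3767, 0.3291]
tool_rot: [[0.199, 0.98, 0.0], [0.98, -0.199, -0.0], [-0.0, 0.0, -1.0]]
wrist_force: [-0.1, 0.3, 0.7]
width: 0.0853
finger_force: 0.0
```

```bash
python3 - <<'E'
from h import *
o,c,P=look("w10");print(o["tool_pos"],o["width"])
q=P.reshape(-1,3)
for n,cen in(("white",[.4478,-.3158]),("blue",[.598,-.169])):
    r=np.hypot(*(q[:,:2]-cen).T);m=q[(r<.053)&(r>.047)&(q[:,2]>.09)&(q[:,2]<.13)]
    A=np.c_[m[:,:2]-cen,np.ones(len(m))];print(n,len(m),"flange plane",np.linalg.lstsq(A,m[:,2],rcond=None)[0].round(4))
    rings(P,[(.09,.099),(.102,.109)],cen); bar(P,c["color"],.16,cen)
E
```

```text
[ 0.43527027 -0.37666037  0.32910066] 0.08525162612540964
white 1385 flange plane [ 0.001  -0.0037  0.1057]
(0.09, 0.099) 382 [ 0.448  -0.3167  0.042 ] 0.0017 bb [ 0.393 -0.372  0.09 ] [ 0.504 -0.26   0.099]
(0.102, 0.109) 2513 [ 0.4479 -0.3167  0.0481] 0.0028 bb [ 0.395 -0.37   0.102] [ 0.502 -0.263  0.109]
bar 854 mid [ 0.4475 -0.3157] size [0.013 0.059] ztop 0.164 ang 79.0
blue 0 flange plane [0. 0. 0.]
(0.09, 0.099) 77 [ 0.5975 -0.1707  0.0542] 0.0002 bb [ 0.567 -0.225  0.09 ] [ 0.607 -0.215  0.099]
  avg = a.mean(axis, **keepdims_kw)
  ret = um.true_divide(
h.py:30: RuntimeWarning: Degrees of freedom <= 0 for slice
  w,v=np.linalg.eigh(np.cov(m[:,:2].T));s=(m[:,:2]-m[:,:2].mean(0))@v;mid=m[:,:2].mean(0)+v@((s.max(0)+s.min(0))/2)
  c *= np.true_divide(1, fact)
  c *= np.true_divide(1, fact)
h.py:30: RuntimeWarning: Mean of empty slice.
  w,v=np.linalg.eigh(np.cov(m[:,:2].T));s=(m[:,:2]-m[:,:2].mean(0))@v;mid=m[:,:2].mean(0)+v@((s.max(0)+s.min(0))/2)
Traceback (most recent call last):
  File "h.py", line 30, in bar
    w,v=np.linalg.eigh(np.cov(m[:,:2].T));s=(m[:,:2]-m[:,:2].mean(0))@v;mid=m[:,:2].mean(0)+v@((s.max(0)+s.min(0))/2)
                                                                                                ~~~~~^^^
ValueError: zero-size array to reduction operation maximum which has no identity
```

View pics/w10.png

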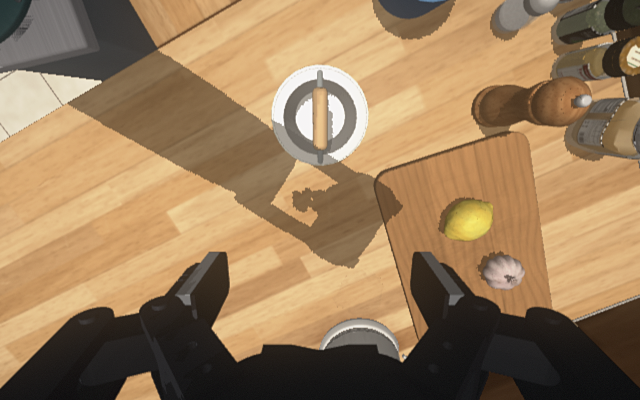

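The white pail sits at (319,115) with its flange flat at z=0.1057, the same as the blue one when it was home. The gripper is clear, so I'm handing in.

```bash
python3 -c "
from cell import bot; print(bot.job_done())"
```

```text
the job is handed in; nothing more can be done
None
```

The job is handed in at about 22 s: each pail is pressed home in the caddy of its own colour, with both flanges measured flat at about 105.5 mm; no verdict came back from the judge.

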